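Bring the red-lidded jar to the front of the parts carousel and hold it there

ROBOT

A 6-joint arm with a two-finger parallel gripper is mounted at the origin on a cart in front of the work surface, level with it; the furniture and walls round the work are solid. World frame = base frame: x ahead of the robot, y to its left, z up, the work surface at z = 0. Lengths are in mm, angles in rad, forces in N, time in s.
With the tool pointing down it reaches from about 350 to 975 mm from the base axis. Payload 7.1 kg.
Tool frame: the origin (TCP) lies on the front face of the gripper's body, between the roots of the fingers; the fingertips stand 80 mm ahead of it and the grasp point (between the pads) lies 61 mm ahead of it (env.tips_ahead is the distance from the TCP to the fingertips, in mm); z points along the fingers, y is the line along which they close (so a half turn about z gives the same grasp; the last joint's range is limited). The gripper opens to 88 mm and grips with 3 to 60 N. Pads are 20 mm wide; open, the fingers measure 115 mm over their backs; the gripper's body (75 mm by 178 mm) begins 61 mm behind the grasp point.
Start: joints at [-1.314, 0.423, 1.63, -0, 1.089, -0.019], TCP at [170.217, -601.358, 302.675] pointing down, gripper open.
Joint ranges: [-3, 3], [-0.9, 2.11], [0.09, 2.58], [-1.31, 4.45], [0.11, 2.69], [-2.54, 2.54]. Speed limits (rad/s): [2.39, 2.39, 3.01, 3.14, 3.14, 3.14].

INTERFACE

Orientations are given as a unit quaternion [x, y, z, w].
In Python, from station import env, set_gripper, viewer, workorder gives the robot as it stands. Calls block until the motion is done:
- env.reach(position, orientation): joint-space move of the TCP to a pose.
- env.move_l(position, rot=None, rate=150, f_stop=None): straight line of the TCP; rot=None keeps the orientation; rate is the mean speed in mm/s. With f_stop (N) it stops when the force on the tool has changed by that much, and returns True; else False.
- env.move_joints(angles): joint-space move.
- set_gripper(opening): finger opening in mm; the grip force is fixed at half the most; returns when the fingers have stopped.
- env.hold(seconds).
- env.ik(position, orientation): joint angles nearest the present ones, or None.
- env.read_state(): the state.
- viewer.camera(name): name is "scene" or "top" or "wrist"; returns the picture (400x640x3 uint8, blue, green, red); there is no depth.
- viewer.camera_params(name): a dict with "fx", "fy", "cx", "cy" (pixels), "pose" (4x4, takes a point from camera to world coordinates); the wrist camera has in their place "tool_from_camera" (4x4, takes a point from camera to tool coordinates, whose origin is the TCP and whose axes are the flange's). Camera axes: x right, y up, looking along -z (the intrinsics and any distortion apply to the point x, -y, -z); pixel columns grow to the right and rows downward; lengths in mm; the calibration is good to about 2 mm. The wrist camera is an equidistant fisheye: a pixel r from the principal point sees the ray r / f radians off the axis. A picture is of the moment at which its call begins: read the wrist's pose just before it. camera_params takes no time and is no camera call.
A pose or a line that the arm cannot do raises env.IKError and nothing moves.
- workorder.sign_off(): hands the job in; it is judged then, once.
The state is a dict: "time_s": time; "qpos": joint angles; "dq": joint speeds; "tau": joint torques, N m; "tool_pos": TCP position; "orientation": TCP orientation; "force": force on the tool from outside, world axes, zero at the start; "wrist_torque": the same for the moment, N m; "width": finger opening in mm; "grip_force": force on a finger pad.
Only numpy, scipy, OpenCV 4.12 (cv2) and the standard library are available. Lean on these libraries where they do the work, as an engineer would, in place of code of your own. Each camera call takes 0.05 s, during which the arm holds its last target. There are 200 camera calls.

TASK

On the workbench stands a sprung parts carousel: take it by the black bar handle on top and turn it until the jar with the red lid stands squarely at the yellow pointer on the base. The spring turns the carousel back as soon as it is let go, so finish while still gripping the handle, holding the carousel still with the red-lidded jar at the pointer. Do not touch the jars, keep all of them standing upright in their pockets, and leave the other things on the bench alone.

Things in the scene. Friction and masses are not known exactly. Their poses are not given: they have to be found in the camera images.
- carousel_base: fixed dark steel foot of the carousel, 236 mm across, standing on the bench; origin on the turning axis at bench height. Its own -x axis runs from the turning axis to the yellow pointer (the front). Place and yaw differ from run to run.
- axis_top (a point): point on the carousel's vertical turning axis, 100 mm above the bench, at the middle of the bar handle
- pointer_tip (a point): inner tip of the flat yellow pointer on a dark post at the front of the base, just outside the turntable's rim, 152 mm from the turning axis, 28 mm above the bench; it does not turn (post: 150 to 174 mm from the axis, 30 mm wide, top at 28 mm)
- pointer_seat (a point): fixed point 105 mm from the turning axis towards the pointer, 26 mm above the bench: where the underside centre of the red-lidded jar must come
- handle: black bar handle (two black grip scales on a steel core) 70 x 16 x 30 mm (long, wide, high) across the turning axis, on a post 12 mm thick, turning with the turntable; origin at the middle of the bar, 100 mm above the bench (bar from 85 to 115 mm). Its x axis is the long side, y the 16 mm width to grip across, z up. At the start its -x end points to within 0.2 rad of the pointer. It is the tallest part of the carousel; nothing stands within 78 mm of the axis beside it.
- grip_left: black grip scale 70 x 6 x 30 mm forming the -y long side of the bar handle; origin at its middle, axes as the handle's
- grip_right: black grip scale 70 x 6 x 30 mm forming the +y long side of the bar handle; origin at its middle, axes as the handle's
- turntable (a joint): angle of the grey turntable (3.2 kg, 280 mm across, deck 26 mm above the bench, ten pockets 36 degrees apart at 105 mm from the axis), rad, positive counterclockwise seen from above, range -1.55 to 1.55. It starts at 0, where a spring holds it; turning it takes 0.15 N m per rad against the spring plus 0.04 N m of friction and 0.15 N m per rad/s of damping, and with any jar at the pointer it turns back when let go.
- red_jar: the marked jar: white jar with a red lid, 44 mm across, 58 mm high, 100 g, loose in a shallow pocket (rim 8 mm high) of the turntable; origin at the centre of its underside, z up. It stands in one of the four pockets that lie 36 or 72 degrees to either side of the pocket nearest the pointer at the start (that one holds a small bearing), so a turn of 0.4 to 1.5 rad either way brings it to the pointer.
- blue_jar_1: white jar with a blue lid, 44 mm across, 58 mm high, loose in another of those four pockets; origin at the centre of its underside, z up
- blue_jar_2: white jar with a blue lid, 44 mm across, 58 mm high, loose in another of those four pockets; origin at the centre of its underside, z up
- blue_jar_3: white jar with a blue lid, 44 mm across, 58 mm high, loose in another of those four pockets; origin at the centre of its underside, z up
- spanner: bystander: steel spanner 32 x 232 x 10 mm lying on the bench left of the carousel; origin at the centre of its underside, long side along y
- screwdriver: bystander: screwdriver with an orange handle, 26 x 211 x 26 mm, lying on the bench left of the carousel; origin at the centre of its underside, long side along y
Things that resemble listed ones, but are neither listed nor needed, are in the scene too. What is shaped like the blue_jar_2 but green or orange is not meant.

How it is judged:
By the outcome, as a careful person would: the job done as asked, in the order asked, and still so for the second after the job is handed in, while the arm keeps its last pose, push and grip.
It also fails if it takes over 35 s, if anything falls off the work surface, if the arm or the gripper's body presses on something with over 40 N, if the wrist force passes 120 N, or if a joint passes its speed limit or range.

## Working session

There is one attempt and no reset: what is moved stays moved. The work goes in short steps, each a Python script; the robot and the scene stay as the last script left them, time stands still between calls to the robot, and variables do not carry over. Pictures are saved under pics/ and viewed, at most 10 in all, crops included, and the job is handed in when it is done.

```bash
mkdir -p pics; ls; python3 - <<'E'
from station import env,viewer
import cv2
for n in("scene","top"):
    cv2.imwrite(f"pics/{n}0.png",viewer.camera(n)); p=viewer.camera_params(n); print(n,p)
print(viewer.camera_params("wrist")); print(env.read_state())
E
```

```text
pics
scene {'fx': 458.69502804282956, 'fy': 458.69502804282956, 'cx': 313.5414234216425, 'cy': 202.73581852863921, 'pose': array([[ 9.68450007e-01,  2.08619430e-01, -1.36317709e-01,
         3.66894655e+02],
       [-2.49207487e-01,  8.09705296e-01, -5.31293669e-01,
        -4.93957454e+02],
       [-4.61011259e-04,  5.48502751e-01,  8.36148623e-01,
         1.01530510e+03],
       [ 0.00000000e+00,  0.00000000e+00,  0.00000000e+00,
         1.00000000e+00]])}
top {'fx': 404.6789086696919, 'fy': 404.6789086696919, 'cx': 319.28380778874725, 'cy': 202.28931873831394, 'pose': array([[ 1.54407606e-02,  9.89504981e-01, -1.43671414e-01,
         3.60909767e+02],
       [-9.99770380e-01,  1.31436154e-02, -1.69243283e-02,
         1.09815875e+02],
       [-1.48583454e-02,  1.43899749e-01,  9.89480718e-01,
         1.25500148e+03],
       [ 0.00000000e+00,  0.00000000e+00,  0.00000000e+00,
         1.00000000e+00]])}
{'fx': 309.70691628693146, 'fy': 309.70691628693146, 'cx': 318.98289357536277, 'cy': 206.56154765447778, 'tool_from_camera': array([[ 1.50060903e-03,  9.51846284e-01,  3.06572015
[... 304 characters left out ...]
 'qpos': array([-1.31401163e+00,  4.23733038e-01,  1.63061008e+00,  9.15111252e-06,
        1.08858002e+00, -1.89888282e-02]), 'dq': array([-1.53476384e-04, -7.74643327e-04, -1.67151191e-03, -3.69898102e-04,
       -8.15834751e-05,  3.50371732e-04]), 'tau': array([-3.66700542e-04, -5.45613241e+01, -2.74325019e+01,  6.44452544e-02,
        1.87877723e-02, -3.02394551e-05]), 'tool_pos': array([ 170.11652548, -600.99859027,  302.00032207]), 'orientation': array([ 9.90508745e-01,  1.37448109e-01, -7.48857465e-05, -6.61024829e-04]), 'force': array([ 0.34240419, -0.27996552, -0.25778811]), 'wrist_torque': array([-0.05174867,  0.00833436, -0.0076232 ]), 'grip_force': 0.0, 'width': 87.5283998087331}
```

View pics/top0.png

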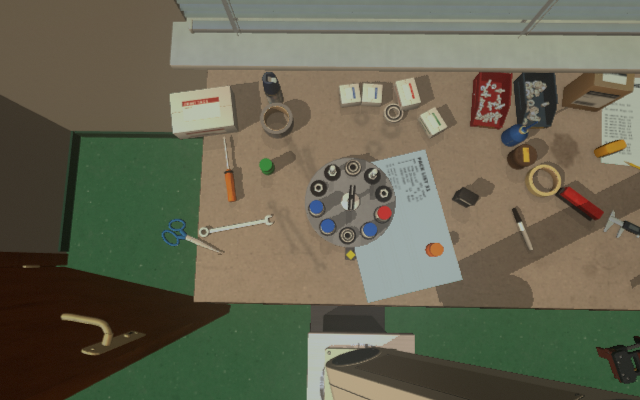

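View pics/scene0.png

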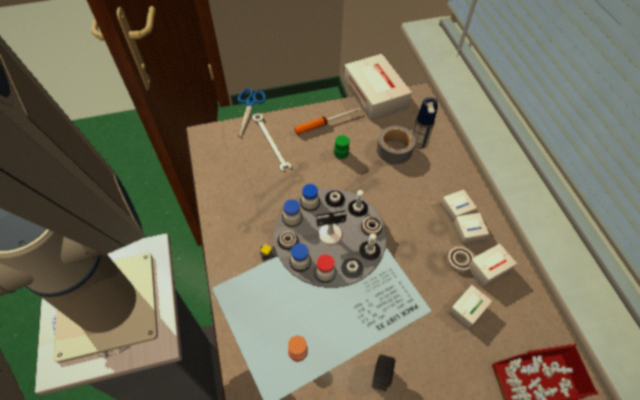

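The top view shows the carousel at about (351,202), the yellow pointer at (350,255) and the bar handle at (351,197).

Things that could be mistaken for the red-lidded jar:
- Red lid on the carousel at (384,213)
- Orange jar on the sheet at (434,250)
- Blue lids at (370,230), (328,227) and (317,208)
- Green jar at (266,166)
- Red tool at (580,203)
- Red box at (491,100)

I choose (384,213), since it is the only red lid in a carousel pocket.

```bash
python3 - <<'E'
import cv2
a=cv2.imread("pics/top0.png")[145:270,290:415]
cv2.imwrite("pics/top_c.png",cv2.resize(a,(600,600),interpolation=cv2.INTER_CUBIC))
E
cat > h.py <<'E'
import numpy as np
from scipy.spatial.transform import Rotation as R
from station import env,viewer
def ray_plane(c,T,d,z):
    d=T[:3,:3]@d; o=T[:3,3]; return (o+d*(z-o[2])/d[2])[:2]
def top(u,v,z,n="top"):
    p=viewer.camera_params(n); return ray_plane(None,p["pose"],np.array([(u-p["cx"])/p["fx"],-(v-p["cy"])/p["fy"],-1]),z)
def wrist(u,v,z,pos,q):
    p=viewer.camera_params("wrist"); T=np.eye(4); T[:3,:3]=R.from_quat(q).as_matrix(); T[:3,3]=pos
    x,y=(u-p["cx"]),(v-p["cy"]); r=np.hypot(x,y)+1e-9; t=r/p["fx"]
    return ray_plane(None,T@p["tool_from_camera"],np.array([x/r*np.sin(t),-y/r*np.sin(t),-np.cos(t)]),z)
E
python3 - <<'E'
from h import *
for n,u,v,z in [("handle",351,197,115),("tip",350,250,28),("red",384,213,84),("b",370,230,84),("b",328,227,84),("b",317,208,84)]: print(n,top(u,v,z))
E
```

```text
handle [542.86322891  39.18626814]
tip [395.23055747  36.12754887]
red [501.98448067 -58.72701233]
b [451.96264616 -17.98822773]
b [458.92331153 103.46963255]
b [514.00827934 136.2507423 ]
```

View pics/top_c.png

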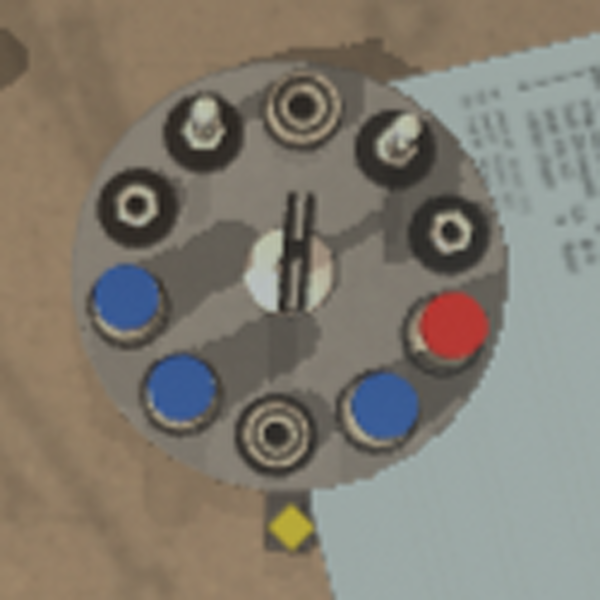

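The crop shows the red lid at crop (453,327), in a pocket about 72° to the right of the pointer at (291,527). The handle runs from (300,195) to (292,310). A turn to the pointer is clockwise, so negative. Next is a closer look with the wrist camera.

```bash
cat >> h.py <<'E'
def down(a): return (R.from_euler("z",a)*R.from_quat([1,0,0,0])).as_quat()
E
python3 - <<'E'
from h import *
import cv2
for a in (0,np.pi):
    for d in (0,-1.25,-1.5):
        for z in (161,350):
            j=env.ik([541,38,z],down(a+d)); print(a,d,z,None if j is None else j.round(2))
env.reach([541,38,350],down(0))
env.hold(.3)
s=env.read_state(); im=viewer.camera("wrist")
np.savez("w1.npz",p=s["tool_pos"],q=s["orientation"]); print(s["tool_pos"],s["orientation"],s["time_s"])
cv2.imwrite("pics/w1.png",im)
E
```

```text
0 0 161 [ 0.05  0.51  1.9  -0.    0.73  1.62]
0 0 350 [ 0.05  0.25  1.77 -0.    1.13  1.62]
0 -1.25 161 None
0 -1.25 350 None
0 -1.5 161 None
0 -1.5 350 None
3.141592653589793 0 161 [ 0.05  0.51  1.9  -0.    0.73 -1.52]
3.141592653589793 0 350 [ 0.05  0.25  1.77 -0.    1.13 -1.52]
3.141592653589793 -1.25 161 [ 0.05  0.51  1.9  -0.    0.73 -0.27]
3.141592653589793 -1.25 350 [ 0.05  0.25  1.77 -0.    1.13 -0.27]
3.141592653589793 -1.5 161 [ 0.05  0.51  1.9  -0.    0.73 -0.02]
3.141592653589793 -1.5 350 [ 0.05  0.25  1.77 -0.    1.13 -0.02]
[541.03485291  37.71094152 349.97265253] [ 9.99999972e-01 -2.35254942e-04 -2.83296786e-05  8.56749993e-06] 3.0167
```

View pics/w1.png

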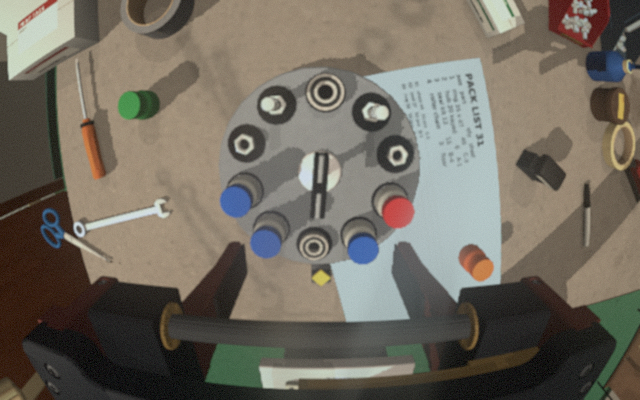

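The wrist view shows the handle at (319,183), the red lid at (398,212), the pointer at (320,278) and blue lids at (236,200), (266,241) and (363,248). I'll fit the geometry from colour centroids in all three views.

```bash
cat > fit.py <<'E'
from h import *
import cv2
from scipy.optimize import least_squares
def blobs(im,roi):
    x0,y0,x1,y1=roi; h=cv2.cvtColor(im[y0:y1,x0:x1],cv2.COLOR_BGR2HSV); H,S,V=cv2.split(h); out={}
    for n,m in dict(red=((H<6)|(H>173))&(S>150)&(V>100),blue=(H>100)&(H<125)&(S>120)&(V>80),yel=(H>22)&(H<34)&(S>130)&(V>90)).items():
        k,l,st,c=cv2.connectedComponentsWithStats(m.astype(np.uint8)); out[n]=[tuple(c[i]+[x0,y0]) for i in range(1,k) if st[i,4]>25]
    return out
def report(b,f):
    lids=np.array([f(*c,84) for c in b["red"]+b["blue"]]); y=np.array([f(*c,28) for c in b["yel"]]); print("lids",lids.round(1).tolist(),"yel",y.round(1).tolist()); 
    return lids,y
def fit(lids,y):
    # order by angle around centre, spaced; unknown centre, phase; the lids sit 36deg steps, one gap of 72
    c0=np.array([541,38.]); an=np.unwrap(np.arctan2(*(lids-c0).T[::-1])%(2*np.pi)); k=np.round((an-an[0])/np.radians(36))
    g=lambda p:(p[:2]+105*np.c_[np.cos(p[2]+k*np.pi/5),np.sin(p[2]+k*np.pi/5)]-lids).ravel()
    r=least_squares(g,[*c0,an[0]]); v=y[0]-r.x[:2]; ap=np.arctan2(v[1],v[0]); print("centre",r.x[:2].round(1),"rms",np.sqrt(r.cost*2/8).round(2),"red ang",r.x[2].round(4),"ptr ang",ap.round(4),"r",np.hypot(*v).round(1),"turn",((ap-r.x[2]+np.pi)%(2*np.pi)-np.pi).round(4))
if __name__=="__main__":
    s=np.load("w1.npz")
    for n,f,roi,g in [("w","w1",(200,60,440,290),lambda u,v,z:wrist(u,v,z,s["p"],s["q"])),("top","top0",(290,145,415,270),top),("scene","scene0",(250,170,400,300),lambda u,v,z:top(u,v,z,"scene"))]:
        im=cv2.imread(f"pics/{f}.png"); b=blobs(im,roi); print(n,{k:np.round(v,1).tolist() for k,v in b.items()}); l,y=report(b,g)
        if len(l)==4 and len(y): fit(l,y)
        # dark handle ends: black pixels near centre
        if n!="scene":
            c=(319,183) if n=="w" else (351,197); r=35 if n=="w" else 17
            yy,xx=np.mgrid[:400,:640]; m=(im.max(2)<70)&(np.abs(xx-c[0])<12*r/35+2)&(np.abs(yy-c[1])<r)
            P=np.array([g(u,v,115) for v,u in np.argwhere(m)]); 
            e=cv2.minAreaRect(P.astype(np.float32)); w,V=np.linalg.eigh(np.cov(P.T)); a=V[:,1]; print("handle c",P.mean(0).round(1),"rect",np.round(e[0],1),np.round(e[1],1),"ang",np.arctan(a[1]/a[0]).round(3))
E
python3 fit.py; python3 -c "
import cv2
a=cv2.imread('pics/w1.png')[130:300,230:410];cv2.imwrite('pics/w1c.png',cv2.resize(a,(630,595),interpolation=cv2.INTER_CUBIC))"
```

```text
w {'red': [[392.8, 210.8]], 'blue': [[235.0, 201.3], [264.0, 243.0], [362.6, 249.2]], 'yel': [[320.7, 277.2]]}
lids [[509.8, -50.8], [521.6, 139.4], [467.2, 106.7], [459.1, -16.2]] yel [[385.2, 35.7]]
centre [548.   41.3] rms 2.44 red ang 4.3392 ptr ang -3.1073 r 162.9 turn -1.1632
handle c [547.6  37.9] rect [547.9  38.2] [14.4 70.6] ang -0.071
top {'red': [[384.0, 212.1]], 'blue': [[316.0, 206.3], [327.4, 225.1], [369.8, 229.0]], 'yel': [[350.0, 254.4]]}
lids [[504.5, -58.7], [518.9, 139.3], [464.5, 105.3], [454.8, -17.5]] yel [[382.1, 36.1]]
centre [544.2  37.8] rms 0.36 red ang 4.3246 ptr ang -3.131 r 162.1 turn -1.1725
handle c [542.   39.2] rect [541.5  38.9] [14.6 67.6] ang -0.095
scene {'red': [[325.0, 262.8]], 'blue': [[309.5, 190.9], [291.2, 206.4], [299.0, 251.2]], 'yel': [[265.7, 249.1]]}
lids [[503.6, -64.1], [517.9, 134.2], [463.9, 101.1], [454.0, -21.5]] yel [[382.7, 32.7]]
centre [543.4  33. ] rms 0.48 red ang 4.3226 ptr ang -3.1395 r 160.6 turn -1.1789
```

View pics/w1c.png

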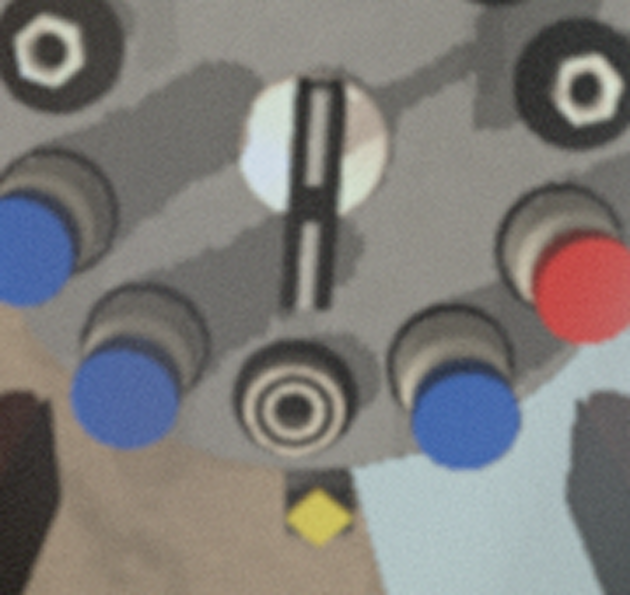

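The crop confirms that the red lid at w1 (398,213) is two pockets right of the pointer. The red mask was clipped in the wrist view, so I'll fix that. I'll also measure from the grasping yaw, which puts the camera on the opposite side.

```bash
sed -i 's/(S>150)&(V>100),blue/(S>130)\&(V>60),blue/; s/(H<6)|(H>173)/(H<9)|(H>168)/' fit.py; python3 - <<'E'
from h import *
import cv2
env.reach([543,38,350],down(np.pi-0.085)); env.hold(.3)
s=env.read_state(); im=viewer.camera("wrist"); np.savez("w2.npz",p=s["tool_pos"],q=s["orientation"]); cv2.imwrite("pics/w2.png",im); print(s["time_s"],s["force"])
from fit import *
for f,roi in (("w1",(200,60,440,290)),("w2",(200,60,440,330))):
    s=np.load(f+".npz"); im=cv2.imread(f"pics/{f}.png"); g=lambda u,v,z:wrist(u,v,z,s["p"],s["q"])
    b=blobs(im,roi); print({k:np.round(v,1).tolist() for k,v in b.items()}); l,y=report(b,g)
    if len(l)==4: fit(l,y)
E
```

```text
5.95 [-0.00333627  0.24737968  1.23327268]
{'red': [[396.0, 211.6]], 'blue': [[235.0, 201.3], [264.0, 243.0], [362.6, 249.2]], 'yel': [[320.7, 277.2]]}
lids [[506.5, -56.7], [519.3, 137.6], [464.9, 105.0], [456.7, -18.0]] yel [[382.9, 33.9]]
centre [545.4  38.2] rms 1.26 red ang 4.3327 ptr ang -3.1157 r 162.6 turn -1.1652
{'red': [[233.9, 159.3]], 'blue': [[372.3, 111.7], [263.3, 113.1], [403.1, 157.1]], 'yel': []}
lids [[505.6, -56.9], [465.4, 105.3], [456.7, -16.1], [519.4, 138.8]] yel []Traceback (most recent call last):
  File "<stdin>", line 9, in <module>
  File "fit.py", line 16, in fit
    r=least_squares(g,[*c0,an[0]]); v=y[0]-r.x[:2]; ap=np.arctan2(v[1],v[0]); print("centre",r.x[:2].round(1),"rms",np.sqrt(r.cost*2/8).round(2),"red ang",r.x[2].round(4),"ptr ang",ap.round(4),"r",np.hypot(*v).round(1),"turn",((ap-r.x[2]+np.pi)%(2*np.pi)-np.pi).round(4))
                                      ~^^^
IndexError: index 0 is out of bounds for axis 0 with size 0
```

View pics/w2.png

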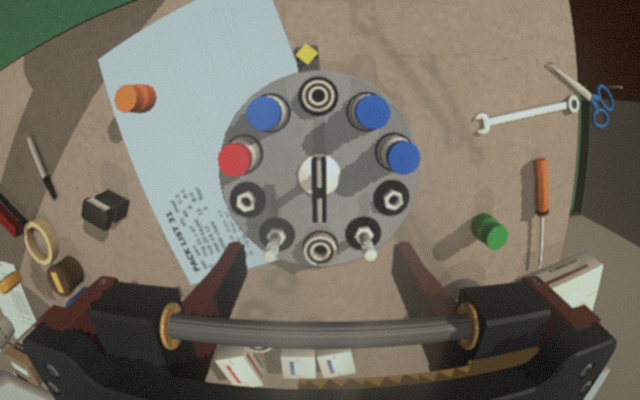

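This view shows the pointer at (307,54), the red lid at (235,159) and the handle at (319,190) lined up with the fingers. The pointer fell outside the search region, so I'll refit with a larger one and measure the handle too.

```bash
python3 - <<'E'
from fit import *
s=np.load("w2.npz"); im=cv2.imread("pics/w2.png"); g=lambda u,v,z:wrist(u,v,z,s["p"],s["q"])
l,y=report(blobs(im,(200,30,440,260)),g); fit(l,y)
for f,c in (("w1",(319,183)),("w2",(319,190))):
    s=np.load(f+".npz"); im=cv2.imread(f"pics/{f}.png")
    yy,xx=np.mgrid[:400,:640]; m=(im.max(2)<75)&(abs(xx-c[0])<11)&(abs(yy-c[1])<38)
    P=np.array([g(u,v,115) for v,u in np.argwhere(m)],np.float32); e=cv2.minAreaRect(P); w,V=np.linalg.eigh(np.cov(P.T)); print(f,P.mean(0),e,np.arctan(V[1,1]/V[0,1]))
E
```

```text
lids [[505.6, -56.9], [465.4, 105.3], [456.7, -16.1], [519.4, 138.8]] yel [[384.5, 36.3]]
centre [545.3  38.6] rms 1.04 red ang 4.3274 ptr ang -3.1271 r 160.9 turn -1.1712
w1 [545.2622    36.354263] ((545.5770263671875, 36.12513732910156), (14.943827629089355, 70.90377044677734), 84.79410552978516) -0.07758878467067844
w2 [543.11957   38.389275] ((542.7723999023438, 38.488101959228516), (13.821173667907715, 70.20304107666016), 85.55448913574219) -0.06307974828465453
```

```bash
python3 - <<'E'
from h import *
from station import set_gripper
q=down(np.pi-0.072)
env.move_l([544.5,38,260],q,rate=150)
print(env.move_l([544.5,38,161],rate=80,f_stop=12)); s=env.read_state(); print(s["time_s"],s["tool_pos"],s["force"])
set_gripper(8); s=env.read_state(); print(s["time_s"],s["tool_pos"],s["force"],s["wrist_torque"],s["width"],s["grip_force"])
j=s["qpos"].copy(); j=env.ik([544.5,38,161],q); j[5]+=0.1
env.move_joints(j); s=env.read_state(); print(s["time_s"],s["force"],s["wrist_torque"],s["width"],R.from_quat(s["orientation"]).as_euler("xyz")[2])
E
```

```text
False
8.1333 [544.82836995  38.01913756 161.51163421] [ 0.3900903   0.20276122 -0.03503358]
9.2333 [544.49198225  37.73787981 160.9871455 ] [ 0.37120293 -2.78818804  0.07015424] [-0.36409597 -0.17654388 -0.05027547] 15.940699506821376 29.999738037586212
9.4833 [-0.26905935 -3.33738558 -0.4220171 ] [-0.68129413 -0.01678839 -0.47808836] 16.117203249751142 2.970381370322459
```

```bash
python3 - <<'E'
from h import *
import cv2
c=np.array([544.5,38.])
for d in np.append(np.arange(.2,1.15,.1),1.17):
    env.move_joints(env.ik([*c,161],down(np.pi-0.072-d)))
    s=env.read_state(); print(round(d,2),s["time_s"],s["force"].round(1),s["wrist_torque"].round(2),round(s["width"],1))
    f=s["force"][:2]
    if np.hypot(*f)>15: c=c+np.clip(f*.03,-.7,.7); print("c",c)
env.hold(.5); s=env.read_state(); print(s["time_s"],s["force"],s["wrist_torque"],s["tool_pos"],c)
np.savez("w3.npz",p=s["tool_pos"],q=s["orientation"])
for n in("wrist","top","scene"): cv2.imwrite(f"pics/{n}3.png",viewer.camera(n))
a=cv2.imread("pics/wrist3.png"); t=cv2.resize(cv2.imread("pics/top3.png")[145:270,270:435],(400,303)); u=cv2.resize(cv2.imread("pics/scene3.png")[170:300,240:400],(373,303))
o=np.zeros((600,800,3),np.uint8); o[:290,:464]=cv2.resize(a,(464,290)); o[297:,:400]=t; o[297:,400:773]=u; cv2.imwrite("pics/m3.png",o)
from fit import *
print({n:blobs(cv2.imread(f"pics/{n}3.png"),r) for n,r in (("top",(270,145,435,270)),("scene",(240,170,400,300)),("wrist",(100,0,540,300)))})
E
```

```text
0.2 9.7333 [ 0.6 -7.4  0.1] [-0.92 -0.27 -0.68] 16.1
0.3 9.9833 [-1.2 -6.6  1.9] [-0.89  0.11 -0.74] 16.0
0.4 10.2333 [-3.  -5.4  3. ] [-0.71  0.33 -0.68] 16.1
0.5 10.4833 [-2.4 -4.   3.5] [-0.59  0.35 -0.67] 15.8
0.6 10.7333 [-3.9 -3.4  3.9] [-0.51  0.55 -0.62] 15.8
0.7 10.9833 [-4.1 -2.8  4.4] [-0.43  0.55 -0.7 ] 16.0
0.8 11.2333 [-3.3 -2.6  4.9] [-0.32  0.62 -0.65] 15.7
0.9 11.4833 [-4.1 -1.5  4.3] [-0.3   0.69 -0.59] 16.6
1.0 11.7333 [-3.8 -1.1  4.1] [-0.31  0.6  -0.58] 15.8
1.1 11.9833 [-3.1 -1.7  4.4] [-0.22  0.58 -0.6 ] 16.0
1.17 12.2333 [-3.5 -1.3  3.5] [-0.    0.55  0.05] 15.9
12.7333 [-3.88148831  2.8110761   2.63973165] [0.35322017 0.53282979 0.21180443] [544.43456425  38.17521783 160.94436681] [544.5  38. ]
{'top': {'red': [], 'blue': [(np.float64(327.3333333333333), np.float64(170.30666666666667)), (np.float64(316.8625954198473), np.float64(187.7175572519084)), (np.float64(329.24793388429754), np.float64(227.1487603305785))], 'yel': []}, 'scene': {'red': [(np.float64(318.94615384615383), np.float64(189.33846153846153)), (np.float64(287.5603112840467), np.float64(233.19844357976655))], 'blue': [(np.float64(355.12820512820514), np.float64(194.64102564102564)), (np.float64(288.04273504273505), np.float64(210.33333333333334))], 'yel': [(np.float64(265.5652173913044), np.float64(249.1521739130435))]}, 'wrist': {'red': [(np.float64(157.53051483123082), np.float64(205.436072280941))], 'blue': [(np.float64(430.7856029106029), np.float64(114.34017671517671)), (np.float64(204.7897109520021), np.float64(115.6865552903739)), (np.float64(482.9461449050755), np.float64(205.99418829910888))], 'yel': [(np.float64(128.54430379746836), np.float64(166.126582278481))]}}
```

View pics/m3.png

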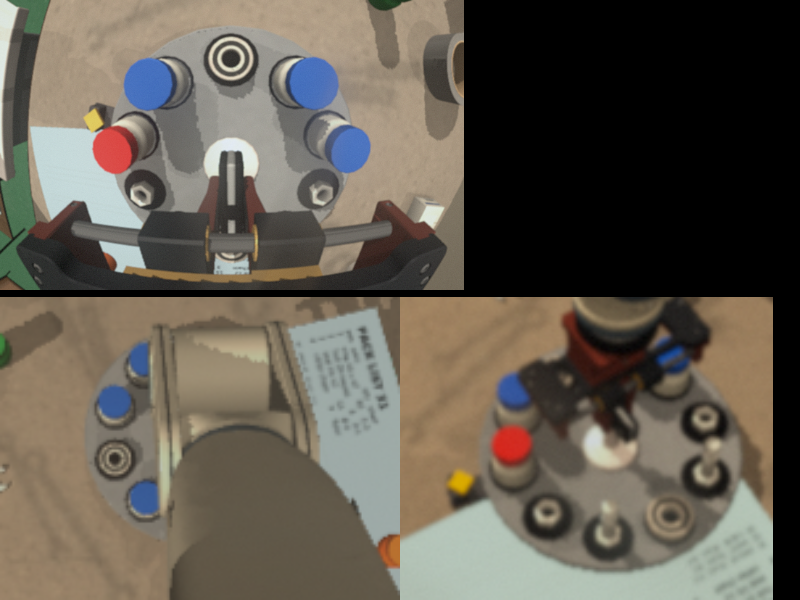

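The composite shows the jar standing upright, with the red lid at wrist (157,205) next to the yellow pointer at (129,166). The scene view agrees. Now I'll measure how far the table actually turned in each view.

```bash
cat > chk.py <<'E'
import sys; from fit import *
k=sys.argv[1]; s=np.load(f"w{k}.npz")
C=dict(top=[544.2,37.8],scene=[543.4,33.0],wrist=None); P0=dict(top=4.3246,scene=4.3226)
for n,roi,g in (("wrist",(100,0,540,300),lambda u,v,z:wrist(u,v,z,s["p"],s["q"])),("top",(270,145,345,270),top),("scene",(240,180,300,300),lambda u,v,z:top(u,v,z,"scene"))):
    l,y=report(blobs(cv2.imread(f"pics/{n}{k}.png"),roi),g)
    if n=="wrist": fit(l,y)
    else:
        d=l-C[n]; a=np.arctan2(d[:,1],d[:,0]); print(n,"r",np.hypot(*d.T).round(1),"lid phase mod36 -> turn", [(((x-P0[n]+1.17)+np.pi/10)%(np.pi/5)-np.pi/10-1.17).round(4) for x in a])
print("tool turn",R.from_quat(s["q"]).as_matrix()[:2,0], (np.arctan2(*R.from_quat(s["q"]).as_matrix()[:2,0][::-1])-np.pi+.072).round(4))
E
python3 chk.py 3
```

```text
lids [[444.1, 40.6], [573.8, 138.3], [461.3, 99.0], [626.8, 102.9]] yel [[384.9, 36.5]]
centre [545.7  39.7] rms 2.23 red ang 3.161 ptr ang -3.1217 r 160.9 turn 0.0005
lids [[626.8, 107.5], [574.1, 137.6], [458.5, 99.8]] yel []
top r [108.1 104.2 105.8] lid phase mod36 -> turn [np.float64(-1.1105), np.float64(-1.1601), np.float64(-1.1816)]
lids [[439.1, 30.8], [454.0, 91.9]] yel [[382.3, 32.5]]
scene r [104.4 107.1] lid phase mod36 -> turn [np.float64(-1.1598), np.float64(-1.1354)]
tool turn [-0.32316677  0.94634199] -1.1697
```

The gripper has turned -1.170 and the handle follows it, but the centroids of obliquely seen lids are biased by the visible lid sides. I'll fit a lid silhouette model to settle the jar's position.

```bash
cat > lid.py <<'E'
import sys; from fit import *
from scipy.optimize import minimize
def project(P,n,s):
    p=viewer.camera_params(n)
    if n=="wrist":
        T=np.eye(4); T[:3,:3]=R.from_quat(s["q"]).as_matrix(); T[:3,3]=s["p"]; T=T@p["tool_from_camera"]
    else: T=p["pose"]
    c=(P-T[:3,3])@T[:3,:3]; x,y,z=c[:,0],-c[:,1],-c[:,2]
    if n=="wrist": r=np.hypot(x,y); t=np.arctan2(r,z); u,v=x/r*t,y/r*t
    else: u,v=x/z,y/z
    return np.c_[u*p["fx"]+p["cx"],v*p["fy"]+p["cy"]]
th=np.linspace(0,2*np.pi,60)
def run(f,n,s,near):
    im=cv2.imread(f"pics/{f}.png"); H,S,V=cv2.split(cv2.cvtColor(im,cv2.COLOR_BGR2HSV)); m=(((H<9)|(H>168))&(S>120)&(V>50)).astype(np.uint8)
    k,l,st,c=cv2.connectedComponentsWithStats(m); i=1+min((j for j in range(k-1) if st[j+1,4]>30),key=lambda j:np.hypot(*(c[j+1]-near))); m=cv2.resize((l==i).astype(np.float32),None,fx=4,fy=4,interpolation=cv2.INTER_LINEAR)>.5
    def cost(q):
        P=np.vstack([np.c_[q[0]+q[2]*np.cos(th),q[1]+q[2]*np.sin(th),0*th+z] for z in (84,q[3])])
        h=cv2.convexHull(np.round((project(P,n,s)*4+1.5)*16).astype(np.int32)); o=np.zeros(m.shape,np.uint8); cv2.fillPoly(o,[h],1,lineType=8,shift=4); o=o>0
        return 1-(o&m).sum()/(o|m).sum()
    x0=[*(wrist(*c[i],80,s["p"],s["q"]) if n=="wrist" else top(*c[i],80,n)),22,72]
    r=minimize(cost,x0,method="Nelder-Mead",options=dict(initial_simplex=np.array([x0]+[np.array(x0)+d for d in np.diag([4,4,-2,4])]),xatol=.02,fatol=1e-4)); print(f,r.x.round(1),"1-IoU",round(r.fun,3))
if __name__=="__main__":
    w=lambda k:np.load(f"w{k}.npz")
    run("top0","top",None,(384,212)); run("scene0","scene",None,(325,263)); run("w1","wrist",w(1),(397,212)); run("w2","wrist",w(2),(234,159))
    k=sys.argv[1]; run("scene"+k,"scene",None,(287,233)); run("wrist"+k,"wrist",w(k),(157,205))
E
python3 lid.py 3
```

```text
top0 [504.1 -59.7  19.7  73.8] 1-IoU 0.05
scene0 [504.8 -61.3  19.9  73.6] 1-IoU 0.043
w1 [505.9 -59.5  18.2  74.5] 1-IoU 0.062
w2 [504.6 -57.6  18.8  73.8] 1-IoU 0.04
scene3 [439.5  33.8  20.7  73.5] 1-IoU 0.045
wrist3 [441.9  37.6  19.4  72.7] 1-IoU 0.036
```

In both views the red jar is within about 0.5 mm of the axis–pointer line: y 33.8 against 33.6 in the scene view, 37.6 against 37.2 in the wrist view. The grip is steady, so I'm handing in.

```bash
python3 - <<'E'
from h import *
from station import workorder
env.hold(.5); s=env.read_state(); print(s["time_s"],s["force"],s["width"],s["grip_force"],abs(s["dq"]).max()); print(workorder.sign_off())
E
```

```text
13.3833 [-3.51739498  3.58341368  2.74685033] 15.544052035784583 29.984098970890045 0.0018451390831031298
the job is handed in; nothing more can be done
None
```

The job is handed in: the arm is still gripping the handle and holding the carousel still, with the red-lidded jar measured within about 0.5 mm of the pointer line after a clockwise turn of 1.17 rad, finished at 13.4 s; the station returned no verdict.

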